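# Slide the induction cooker up to full power

### The arm

A 7-joint arm with a two-finger parallel gripper is mounted at the origin on the work surface. World frame = base frame: x ahead of the robot, y to its left, z up, the work surface at z = 0. Lengths are in m, angles in rad, forces in N, time in s.
With the tool pointing down it reaches from about 0.4 to 0.85 m from the base axis. Payload 4.5 kg.
Tool frame: the origin (TCP) lies between the finger pads; the fingertips stand 11 mm ahead of it and the grasp point (between the pads) lies 8 mm behind it (r.tip_reach is the distance from the TCP to the fingertips, in m); x points along the fingers, y is the direction in which the jaws open and shut, and the axes are right-handed (so a half turn about x gives the same grasp; the last joint's range is limited). The gripper opens to 88 mm and grips with 3 to 60 N. Pads are 18 mm wide; open, the fingers measure 123 mm over their backs; the gripper's body (75 mm by 187 mm) begins 45 mm behind the grasp point.
Start: joints at [-1.188, 0.689, -0.195, 1.565, 0.157, 0.902, -0.215], TCP at [0.214, 0.587, 0.25] pointing down, gripper open.
Joint ranges: [-3.01, 3.01], [-0.46, 2.08], [-1.47, 1.51], [0.13, 2.56], [-1, 4.14], [0.04, 2.09], [-2.66, 2.66]. Speed limits (rad/s): [2.57, 2.57, 3.14, 3.14, 3.14, 3.14, 3.14].

### API

Orientations are given as a unit quaternion [x, y, z, w].
In Python, from plant import r gives the robot as it stands.
- The arm moves only by the tool drive_tool, never from a script. Its argument "deltas" is a list of rows, each a list of 3 entries, a list of its own where there are three numbers: the turn, a rotation vector about the tool's x, y, z in degrees, then the shift along the tool's x, y, z in cm, then the finger opening in cm, from 0 to 8.81. A call has 1 to 12 rows; each row shifts and turns the commanded pose from where the row before left it, along the tool's axes as they then stand; what a row does not reach is not made up. A row lasts 1/12 s, in which the tool goes at most 41.7 mm and 7.16 degrees, less where a joint would pass 70% of its speed; a pose out of reach is approached as far as the arm can. A call is refused whole if a number of a shift passes 4.17 or a number of a turn 7.16, either way. A call with a gripper value outside its range is refused whole. The fingers move at their own pace and stop on an object; "force" is the grip in N (left out, the last holds). Time passes only in rows, so rows that do not move let the fingers close. It gives the time, the measured TCP pose, the force and the opening at its end, in the units of the state.
- r.get_state(): the state, without advancing time (a new reading comes with each control period).
- r.snapshot(name): name is "scene" or "top" or "wrist"; returns a dict with "color" (384x512x3 uint8, red, green, blue), "fov_y" (degrees; the focal length in pixels is half the picture's height over the tangent of half this angle, whatever the lens; pixels are square), "cx", "cy" (the principal point, pixels), "extrinsics" (4x4, takes a point from world to camera coordinates); the wrist camera has in their place "tool_from_camera" (4x4, takes a point from camera to tool coordinates, whose origin is the TCP and whose axes are the tool frame's). Camera axes: x right, y up, looking along -z (the intrinsics and any distortion apply to the point x, -y, -z); pixel columns grow to the right and rows downward; lengths in m; the calibration is good to about 2 mm. A picture is of the moment at which its call begins: read the wrist's pose just before it. There is no depth.
- r.finish_job(): hands the job in, once; it reports no verdict.
The state is a dict: "clock": time; "q": joint angles; "qd": joint speeds; "joint_torque": joint torques, N m; "tool_pos": TCP position; "eef_rot": TCP orientation; "contact_force": force on the tool from outside, world axes, zero at the start; "moment": the same for the moment, N m; "opening": opening from 0.0 (shut) to 1.0 (fully open).
Only numpy, scipy, OpenCV 4.12 (cv2) and the standard library are available. Lean on these libraries where they do the work, as an engineer would, in place of code of your own. Each camera call takes 0.05 s, during which the arm holds its last target. There are 200 camera calls.

### The job

Turn the induction cooker up to full: put the closed fingertips lightly on the lowest mark of its touch slider, run them along the whole row of marks to the highest one in one unbroken, light touch, and keep them resting there to hold full power. The program finishes while the fingertips are still resting on the highest mark. Do not touch the on/off key or the lock key at the ends of the row, and leave the pan and the utensils where they are.

Things in the scene. Friction and masses are not known exactly. Their poses are not given: they have to be found in the camera images.
- cooker: Portable induction cooker, 360 mm deep (x) by 290 mm wide (y), flat black top 60 mm above the counter. Origin on the counter under its centre; x points from the control panel to the back, y to the left of someone facing the panel. The panel is the 80 mm of the top nearest the robot; along it, in y, runs the slider: five adjoining pads (the marks). Stays put, but gives a little on rubber feet.
- cooker_top (a joint): how far the cooker's housing has sunk on its rubber feet, m: 0 untouched, 0.006 fully down. It starts to give at about 2 N and then takes about 3 N per mm. A touch of 2 to 8 N is right; more than 15 N (4.5 mm) is too hard.
- mark1: slider mark 1 of 5, the lowest power, nearest the lock key (the left end for someone facing the panel from the robot's side). Black pad 34 mm along the row by 30 mm across, bevelled, 1.5 mm above the panel, with a white bar 10 by 5 mm (bars grow to the highest). One mark every 34 mm. Origin: centre of its top face, x across the row, y along it towards the lowest mark.
- mark2: slider mark 2 of 5, the second. Black pad 34 mm along the row by 30 mm across, bevelled, 1.5 mm above the panel, with a white bar 10 by 9 mm (bars grow to the highest). One mark every 34 mm. Origin: centre of its top face, x across the row, y along it towards the lowest mark.
- mark3: slider mark 3 of 5, the third, the middle of the row. Black pad 34 mm along the row by 30 mm across, bevelled, 1.5 mm above the panel, with a white bar 10 by 13 mm (bars grow to the highest). One mark every 34 mm. Origin: centre of its top face, x across the row, y along it towards the lowest mark.
- mark4: slider mark 4 of 5, the fourth. Black pad 34 mm along the row by 30 mm across, bevelled, 1.5 mm above the panel, with a white bar 10 by 17 mm (bars grow to the highest). One mark every 34 mm. Origin: centre of its top face, x across the row, y along it towards the lowest mark.
- mark5: slider mark 5 of 5, the highest power, nearest the on/off key (the right end). Black pad 34 mm along the row by 30 mm across, bevelled, 1.5 mm above the panel, with a white bar 10 by 21 mm (bars grow to the highest). One mark every 34 mm. Origin: centre of its top face, x across the row, y along it towards the lowest mark.
- power_key: on/off key, round pad 23 mm across, 1.5 mm high, with a printed ring, 56 mm beyond the highest mark. Origin at the centre of its top. Not to be touched.
- lock_key: lock key, round pad 23 mm across, 1.5 mm high, with a printed padlock, 56 mm beyond the lowest mark. Origin at the centre of its top. Not to be touched.
- pan: steel frying pan standing loose on the cooker behind the panel, 188 mm across the rim, 42 mm high; its black handle rises to 65 mm above the pan's underside and points to the back left. Origin under the centre of the pan; x points along the handle, whose end is 235 mm out.
- canister: closed steel canister with a dark knurled twist cap, 90 mm in diameter, 132 mm high, standing on the counter left of the cooker. Origin under its centre.
- tongs: steel tongs, 255 mm long along their x, up to 60 mm wide, 18 mm high, lying on the counter in front of the panel. Origin on the counter half-way along.
- spatula: wooden spatula, 315 mm long along its x, blade 56 mm wide, 14 mm high, lying on the counter right of the cooker. Origin on the counter near its middle.

How it is judged:
On the way, in this order (a step that is already met when the one before it is completed fails the run):
1. the fingertips touch the lowest mark, and not yet the second (contact force between the fingers and mark1 above 0.3 N and contact force between the fingers and mark2 below 0.05 N), for 0.05 s.
2. the sliding fingertips reach the second mark (contact force between the fingers and mark2 above 0.3 N), for 0.03 s.
3. the sliding fingertips reach the third mark (contact force between the fingers and mark3 above 0.3 N), for 0.03 s.
4. the sliding fingertips reach the fourth mark (contact force between the fingers and mark4 above 0.3 N), for 0.03 s.
5. the fingertips rest on the highest mark (contact force between the fingers and mark5 above 0.5 N), for 0.2 s.
At the end, for the whole second after the job is handed in: The fingertips rest on the highest mark (more than 0.5 N on it, none on the middle mark, the cooker sunk less than 4.5 mm) through the last second, the cooker is not bobbing, and pan, canister, tongs and spatula are within 12 mm of where they began (contact force between the fingers and mark5 above 0.5 N and value of joint cooker_top below 0.0045 m and contact force between the fingers and mark3 below 0.05 N and velocity of joint cooker_top below 0.01 m/s and distance of each of pan, canister, tongs, spatula from where it was at the start of the episode below 0.012 m); the arm keeps its last pose, push and grip.
It fails at once if the cooker is pressed down hard (sunk over 4.5 mm on its feet, about 15 N) (value of joint cooker_top above 0.0045 m).
It fails at once if the on/off key or the lock key is touched (contact force between any of the fingers, the arm and power_key above 0.2 N or contact force between any of the fingers, the arm and lock_key above 0.2 N).
It fails at once if the fingertips are lifted off part-way along the row (low over the middle marks without touching the cooker) (y of the grasp point in the frame of cooker between -0.045 and 0.045 m and x of the grasp point in the frame of cooker between -0.175 and -0.115 m and z of the grasp point in the frame of cooker below 0.0925 m and contact force between the fingers and cooker below 0.05 N and value of joint cooker_top below 0.0001 m).
It fails at once if the pan, the canister, the tongs or the spatula is disturbed or lifted (distance of any of pan, canister, tongs, spatula from where it was at the start of the episode above 0.012 m).
It also fails if it takes over 40 s, if anything falls off the work surface, if the arm or the gripper's body presses on something with over 40 N, if the wrist force passes 120 N, or if a joint passes its speed limit or range.

## Working session

There is one attempt and no reset: what is moved stays moved. The work goes in short steps, Python scripts to look and compute and a tool call to move; the robot and the scene stay as the last step left them, time stands still between calls to the robot, and variables do not carry over. Pictures are saved under pics/ and viewed, about 8 in all and at most 12, crops included, and the job is handed in when it is done.

Besides the shell and the picture viewer there is one more tool, called after "Call:" by a JSON object that holds its "method" and its "body", one argument or row to a line. drive_tool: Moves the arm, as the interface text tells. Its arguments: {"type":"object","properties":{"deltas":{"type":"array","items":{"type":"array"}},"force":{"type":"number"}},"required":["deltas"]}

```bash
mkdir -p pics; ls
python3 - <<'E'
from plant import r
import cv2,numpy as np
np.set_printoptions(precision=4,suppress=True)
s=r.get_state();print(s, r.tip_reach)
for n in ["top","scene"]:
    d=r.snapshot(n);cv2.imwrite(f"pics/{n}0.png",d["color"][:,:,::-1]);print(n,d["fov_y"],d["cx"],d["cy"],d["extrinsics"],[k for k in d])
E
```

```text
pics
{'clock': 0.0, 'q': array([-1.1882,  0.69  , -0.1945,  1.5664,  0.1573,  0.9025, -0.2151]), 'qd': array([-0.0004,  0.0006, -0.0012, -0.001 ,  0.0019,  0.0004,  0.0008]), 'joint_torque': array([ -0.0011, -52.7536,  -1.2669, -15.3429,  -0.0525,   0.0066,
         0.0002]), 'tool_pos': array([0.2135, 0.5868, 0.2489]), 'eef_rot': array([ 0.122 ,  0.6964, -0.1233,  0.6963]), 'contact_force': array([ 0.4688,  0.3153, -0.0976]), 'moment': array([0.0222, 0.0079, 0.0002]), 'opening': 1.0010847461501096} 0.011
top 47.96493658501881 254.78676283913165 199.47114106662337 [[ 0.0188 -0.9998  0.0009  0.0128]
 [ 0.984   0.0187  0.1774 -0.5779]
 [-0.1774 -0.0024  0.9841 -0.8661]
 [ 0.      0.      0.      1.    ]] ['color', 'fov_y', 'cx', 'cy', 'extrinsics']
scene 50.07566610544492 258.302128891164 187.36470456771286 [[ 0.8104  0.5858  0.0112 -0.4981]
 [-0.4822  0.656   0.5806  0.2137]
 [ 0.3328 -0.4759  0.8141 -1.1529]
 [ 0.      0.      0.      1.    ]] ['color', 'fov_y', 'cx', 'cy', 'extrinsics']
```

View pics/top0.png

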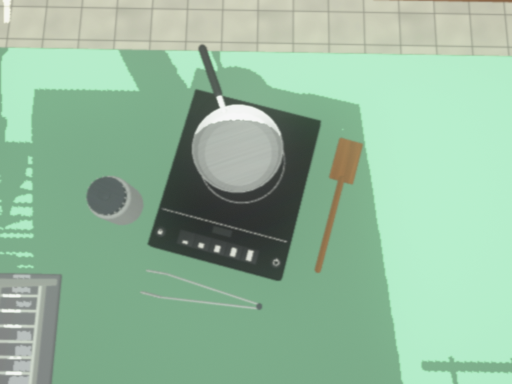

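View pics/scene0.png

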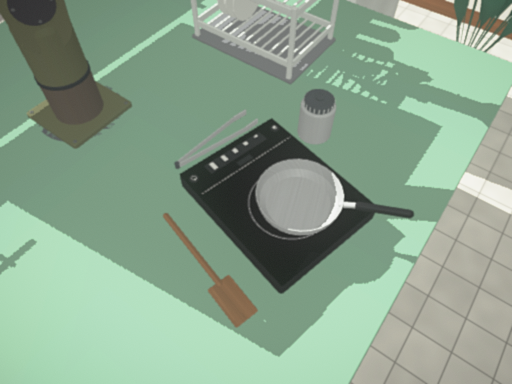

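The top view shows the lock key at about (160,232), the five bars running from (185,242) to (250,256), and the power key at about (277,262). The tongs lie in front of the panel and the canister is to the left. Next I'll find the bar and key centres on the plane z≈0.0615.

```bash
cat > h.py <<'E'
from plant import r
import cv2,numpy as np
np.set_printoptions(precision=4,suppress=True)
def ray(d,u,v,T,z):   # T camera->world
    f=d["color"].shape[0]/2/np.tan(np.radians(d["fov_y"])/2)
    D=T[:3,:3]@np.array([(u-d["cx"])/f,-(v-d["cy"])/f,-1]);o=T[:3,3]
    return o+D*(z-o[2])/D[2]
def blobs(img,box,th,amin=3,amax=4000):
    u0,v0,u1,v1=box;g=cv2.cvtColor(img,cv2.COLOR_RGB2GRAY)[v0:v1,u0:u1].astype(float)
    n,l,st,c=cv2.connectedComponentsWithStats((g>th).astype(np.uint8))
    out=[]
    for i in range(1,n):
        if amin<=st[i,4]<=amax:
            m=cv2.dilate((l==i).astype(np.uint8),np.ones((3,3)))>0
            w=np.clip(g-np.median(g),0,None)*m;yy,xx=np.mgrid[:g.shape[0],:g.shape[1]]
            out.append(((w*xx).sum()/w.sum()+u0,(w*yy).sum()/w.sum()+v0,st[i,4]))
    return sorted(out)
E
python3 - <<'E'
from h import *
for n,box in [("top",(152,224,288,270)),("scene",(185,120,282,186))]:
    d=r.snapshot(n);T=np.linalg.inv(d["extrinsics"])
    for b in blobs(d["color"],box,90):
        print(n,np.array(b),ray(d,b[0],b[1],T,.0615))
    u0,v0,u1,v1=box
    if n=="top":cv2.imwrite("pics/topc.png",cv2.resize(d["color"][v0:v1,u0:u1,::-1],None,fx=5,fy=5,interpolation=cv2.INTER_CUBIC))
E
```

```text
top [152.4148 225.9073   9.    ] [0.5159 0.2356 0.0615]
top [159.7548 231.6402  33.    ] [0.5042 0.2196 0.0615]
top [ 179.7201  261.8185 1006.    ] [0.443  0.1751 0.0615]
top [184.7629 241.7976  31.    ] [0.4842 0.1667 0.0615]
top [200.7157 245.1016  45.    ] [0.478  0.1335 0.0615]
top [216.8533 248.4548  59.    ] [0.4717 0.1    0.0615]
top [220.8198 224.2977   5.    ] [0.5219 0.0934 0.0615]
top [230.6598 226.5859  20.    ] [0.5175 0.0728 0.0615]
top [232.976  251.8344  75.    ] [0.4654 0.0665 0.0615]
top [249.1812 255.1768  91.    ] [0.4592 0.0331 0.0615]
top [263.2133 235.2413  81.    ] [0.5008 0.0048 0.0615]
top [275.7454 261.9899  49.    ] [ 0.4464 -0.0217  0.0615]
top [286.0841 264.2201  36.    ] [ 0.4423 -0.0429  0.0615]
scene [193.7656 177.8196  20.    ] [ 0.4448 -0.0197  0.0615]
scene [ 212.3082  136.5578 2151.    ] [0.3975 0.1043 0.0615]
scene [213.1057 165.3124  49.    ] [0.4572 0.035  0.0615]
scene [215.2026 184.319    3.    ] [ 0.4962 -0.0048  0.0615]
scene [223.9644 157.6258  42.    ] [0.4631 0.0685 0.0615]
scene [227.8209 176.3665  15.    ] [0.5053 0.03   0.0615]
scene [234.7286 150.1447  30.    ] [0.4694 0.1023 0.0615]
scene [245.0023 165.2555  16.    ] [0.5175 0.0797 0.0615]
scene [245.1332 142.93    24.    ] [0.4757 0.1358 0.0615]
scene [255.3518 135.6857  14.    ] [0.4817 0.1701 0.0615]
scene [260.8035 155.015   13.    ] [0.5292 0.1273 0.0615]
scene [271.587  175.8998 446.    ] [0.5859 0.091  0.0615]
scene [273.9481 126.912   17.    ] [0.5019 0.2224 0.0615]
scene [277.047  144.5182  11.    ] [0.5417 0.1781 0.0615]
scene [278.8147 121.7601  30.    ] [0.5017 0.2447 0.0615]
```

View pics/topc.png

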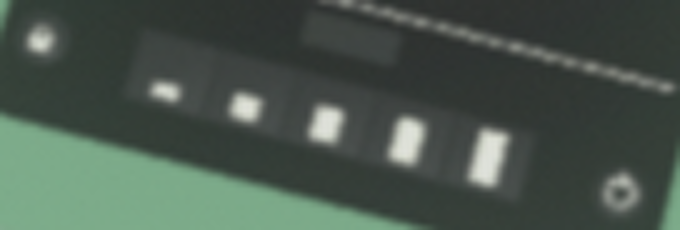

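The pads' row is centred on the line between the keys, and the key spacing measures 248 mm, as expected. The closed fingertips measure about 18 mm by 35 mm, so I'll set the jaw axis across the row. Next I'll work out the moves.

```bash
cat >> h.py <<'E'
from scipy.spatial.transform import Rotation as R
ROW=np.array([.233,.9725,0]); ACR=np.array([.9725,-.233,0])
def delta(target,sgn=1):
    s=r.get_state();C=R.from_quat(s["eef_rot"]);x=np.array([0,0,-1.]);y=sgn*ACR
    G=R.from_matrix(np.c_[x,y,np.cross(x,y)])
    return s,C,(C.inv()*G).as_rotvec(degrees=True),C.inv().apply(target-s["tool_pos"])*100,G.inv().apply(target-s["tool_pos"])*100
E
python3 - <<'E'
from h import *
for sg in (1,-1):
    s,C,rv,dc,dg=delta(np.array([.4905,.166,.25]),sg)
    print(C.as_matrix());print("turn",rv,"shift now-frame",dc,"target-frame",dg)
E
```

```text
[[-0.0003  0.3417  0.9398]
 [-0.001   0.9398 -0.3417]
 [-1.     -0.0011  0.0001]]
turn [83.4909  0.0491  0.0459] shift now-frame [ -0.0417 -30.1033  40.4182] target-frame [-0.0778 36.7451 34.491 ]
[[-0.0003  0.3417  0.9398]
 [-0.001   0.9398 -0.3417]
 [-1.     -0.0011  0.0001]]
turn [-96.5091  -0.0473   0.0507] shift now-frame [ -0.0417 -30.1033  40.4182] target-frame [ -0.0778 -36.7451 -34.491 ]
```

Call:
{"method": "drive_tool", "body": {
  "deltas": [
    [[0,0,0],[0,-2.4,3.2],0],
    [[0,0,0],[0,-2.4,3.2],0],
    [[0,0,0],[0,-2.4,3.2],0],
    [[0,0,0],[0,-2.4,3.2],0],
    [[0,0,0],[0,-2.4,3.2],0],
    [[0,0,0],[0,-2.4,3.2],0],
    [[0,0,0],[0,-2.4,3.2],0],
    [[0,0,0],[0,-2.4,3.2],0],
    [[0,0,0],[0,-2.4,3.2],0],
    [[0,0,0],[0,-2.4,3.2],0],
    [[0,0,0],[0,-2.4,3.2],0],
    [[0,0,0],[0,-2.4,3.2],0]
  ],
  "force": 20
}}

```text
clock: 1.2
tool_pos: [0.4768, 0.1837, 0.2497]
eef_rot: [0.123, 0.696, -0.123, 0.696]
contact_force: [0.4, 0.4, -0.7]
opening: 0.119
```

Call:
{"method": "drive_tool", "body": {
  "deltas": [
    [[6.96,0,0],[0,0,0],0],
    [[6.96,0,0],[0,0,0],0],
    [[6.96,0,0],[0,0,0],0],
    [[6.96,0,0],[0,0,0],0],
    [[6.96,0,0],[0,0,0],0],
    [[6.96,0,0],[0,0,0],0],
    [[6.96,0,0],[0,0,0],0],
    [[6.96,0,0],[0,0,0],0],
    [[6.96,0,0],[0,0,0],0],
    [[6.96,0,0],[0,0,0],0],
    [[6.96,0,0],[0,0,0],0],
    [[6.96,0,0],[0,0,0],0]
  ]
}}

```text
clock: 2.2
tool_pos: [0.4759, 0.1856, 0.2497]
eef_rot: [-0.557, -0.436, 0.557, -0.436]
contact_force: [0.2, -0.6, 0.5]
opening: 0.01
```

Run:
```python
from h import *
s,C,rv,dc,dg=delta(np.array([.4905,.166,.25]),1)
print(s["clock"],s["q"],s["tool_pos"],s["opening"],s["contact_force"]);print(rv,dc,dg)
d=r.snapshot("wrist");cv2.imwrite("pics/w1.png",d["color"][:,:,::-1]);print(d["tool_from_camera"])
```

```text
2.2 [-0.5802  0.5471  0.1867  1.918  -0.1526  0.6901 -0.5437] [0.4759 0.1856 0.2497] 0.009515908081031527 [ 0.1594 -0.6112  0.4696]
[-0.3614 -0.0061  0.0102] [-0.0339  1.8842  1.5541] [-0.0334  1.8743  1.5659]
[[ 0.0009  0.2749 -0.9615 -0.1339]
 [ 1.      0.0006  0.0011  0.0002]
 [ 0.0009 -0.9615 -0.2749 -0.0704]
 [ 0.      0.      0.      1.    ]]
```

View pics/w1.png

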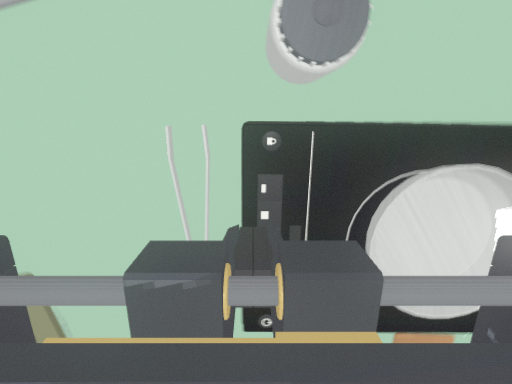

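The wrist view shows the fingers closed, the lock key at (271,141), mark 1's bar at (264,188), mark 2's bar at (265,215) and the power key at (266,322). I'll triangulate the row from here and compare it with the top view.

Run:
```python
from h import *
s=r.get_state();d=r.snapshot("wrist")
W=np.eye(4);W[:3,:3]=R.from_quat(s["eef_rot"]).as_matrix();W[:3,3]=s["tool_pos"];T=W@d["tool_from_camera"]
for b in blobs(d["color"],(246,125,296,335),110,8,300):
    p=ray(d,b[0],b[1],T,.0615);q=p-np.array([.4743,.100,.0615]);print(np.array(b),p,"along",q@ROW,"across",q@ACR)
```

```text
[259.0964 332.9676  82.    ] [ 0.429  -0.0359  0.0615] along -0.14267045437172668 across -0.012382753392390249
[263.3743 188.0345  54.    ] [0.4842 0.1671 0.0615] along 0.06759841832531296 across -0.00604285870700526
[264.8832 214.6458  78.    ] [0.478  0.1338 0.0615] along 0.03374632154981914 across -0.00424551623604482
[267.7757 321.6533  40.    ] [ 0.4452 -0.0203  0.0615] along -0.12379627625979354 across -0.0002686566529779798
[269.7673 140.5115  67.    ] [0.5044 0.2199 0.0615] along 0.12356915066121246 across 0.0013320366616191605
[285.2353 332.7978  65.    ] [ 0.4646 -0.0445  0.0615] along -0.14279319241613272 across 0.024246662173359936
```

All three views agree to about 2 mm. Next I'll move above mark 1, slightly to its lock-key side, and go down to about 15 mm above contact.

Call:
{"method": "drive_tool", "body": {
  "deltas": [
    [[-0.36,0,0],[0,0.94,0.68],0],
    [[0,0,0],[0,0.94,0.68],0],
    [[0,0,0],[2.7,0,0],0],
    [[0,0,0],[2.7,0,0],0],
    [[0,0,0],[2.7,0,0],0],
    [[0,0,0],[2.7,0,0],0],
    [[0,0,0],[2.7,0,0],0],
    [[0,0,0],[2.7,0,0],0],
    [[0,0,0],[0,0,0],0],
    [[0,0,0],[0,0,0],0],
    [[0,0,0],[0,0,0],0]
  ]
}}

```text
clock: 3.22
tool_pos: [0.4924, 0.1673, 0.0887]
eef_rot: [0.555, 0.439, -0.553, 0.44]
contact_force: [0.7, 0.2, 0.4]
opening: 0.005
```

Run:
```python
from h import *
s,C,rv,dc,dg=delta(np.array([.491,.168,.0725]),1)
print(s["clock"],s["tool_pos"],s["contact_force"],s["opening"]);print(rv,dc)
for i in range(4): 
    d=r.snapshot("wrist");print(r.get_state()["contact_force"],r.get_state()["tool_pos"])
W=np.eye(4);s=r.get_state();W[:3,:3]=R.from_quat(s["eef_rot"]).as_matrix();W[:3,3]=s["tool_pos"];T=W@d["tool_from_camera"]
cv2.imwrite("pics/w2.png",d["color"][:,:,::-1])
d=r.snapshot("scene");cv2.imwrite("pics/s2.png",cv2.resize(d["color"][90:240,150:350,::-1],None,fx=4,fy=4,interpolation=cv2.INTER_CUBIC))
```

```text
3.2167 [0.4924 0.1673 0.0887] [0.6644 0.1971 0.4205] 0.004525886009570394
[ 0.3056 -0.0495 -0.0847] [ 1.6238 -0.1555 -0.0315]
[ 0.7663 -0.7219  0.4656] [0.4926 0.1677 0.0892]
[ 0.4845 -0.1352  0.2959] [0.4926 0.168  0.0894]
[ 0.8495 -0.6706  0.2066] [0.4924 0.1681 0.0893]
[ 0.1827  1.0781 -0.5361] [0.4922 0.1682 0.0892]
```

View pics/s2.png

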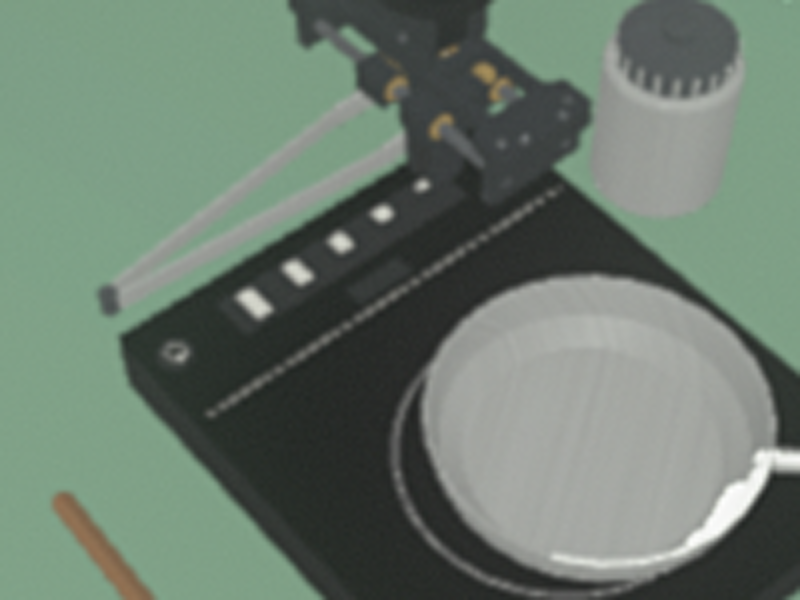

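View pics/w2.png

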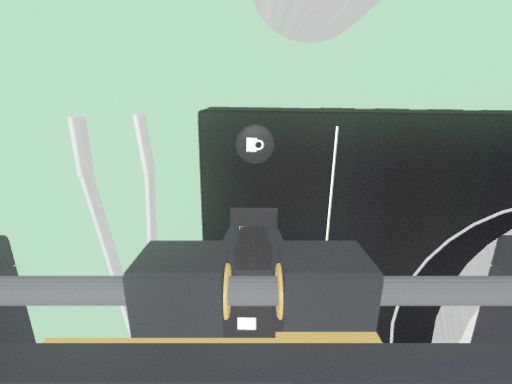

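Views so far: 6. The scene crop shows the closed fingers just above mark 1, clear of the canister. The wrist view shows the lock key at (255,144), well away from the tip. I'll now go down in small steps, averaging the force.

Call:
{"method": "drive_tool", "body": {
  "deltas": [
    [[0.3,0,0],[0.5,-0.1,0],0],
    [[0,0,0],[0.5,0,0],0],
    [[0,0,0],[0.3,0,0],0],
    [[0,0,0],[0,0,0],0],
    [[0,0,0],[0,0,0],0],
    [[0,0,0],[0,0,0],0]
  ]
}}

```text
clock: 3.97
tool_pos: [0.4902, 0.1681, 0.0746]
eef_rot: [-0.555, -0.438, 0.555, -0.438]
contact_force: [0.4, 0.0, 0.3]
opening: 0.006
```

```bash
cat > f.py <<'E'
from h import *
def st(n=6):
    P=[];F=[]
    for i in range(n):
        r.snapshot("wrist");s=r.get_state();P.append(s["tool_pos"]);F.append(s["contact_force"])
    p=np.mean(P,0);F=np.array(F);q=p-np.array([.4747,.100,.0725])
    print("t",s["clock"],"p",p,"F",F.mean(0),"sd",F.std(0)/n**.5,"along",q@ROW,"across",q@ACR,"z",q[2])
st()
E
python3 f.py
```

```text
t 4.2667 p [0.4903 0.1682 0.0748] F [ 0.2742  0.2032 -0.0049] sd [0.2624 0.1659 0.245 ] along 0.06994226675632631 across -0.0007065494530022372 z 0.002281024373434859
```

Call:
{"method": "drive_tool", "body": {
  "deltas": [
    [[0,0,0],[0.1,0,0],0],
    [[0,0,0],[0,0,0],0]
  ]
}}

```text
clock: 4.43
tool_pos: [0.4902, 0.1682, 0.0736]
eef_rot: [0.555, 0.438, -0.555, 0.438]
contact_force: [0.1, -0.4, -0.3]
opening: 0.004
```

```bash
python3 f.py
```

```text
t 4.7333 p [0.4902 0.1682 0.0737] F [-0.0796 -0.1507  0.0721] sd [0.2447 0.1322 0.1956] along 0.06990844312188513 across -0.0007952089030181745 z 0.001185987492416718
```

Call:
{"method": "drive_tool", "body": {
  "deltas": [
    [[0,0,0],[0.1,0,0],0],
    [[0,0,0],[0,0,0],0]
  ]
}}

```text
clock: 4.9
tool_pos: [0.4903, 0.1682, 0.0727]
eef_rot: [0.555, 0.438, -0.555, 0.438]
contact_force: [-1.0, 0.3, 3.6]
opening: 0.003
```

```bash
python3 f.py
```

```text
t 5.2 p [0.4903 0.1682 0.0728] F [-0.1542 -0.0503  2.4892] sd [0.2459 0.2906 0.2176] along 0.0699899113284433 across -0.0006777937820346414 z 0.0003363773345263221
```

Contact shows at z≈0.0728 with about 2.5 N. I'll press about 0.7 mm deeper for margin, then begin sliding.

Call:
{"method": "drive_tool", "body": {
  "deltas": [
    [[0,0,0],[0.07,0,0],0],
    [[0,0,0],[0,0,0],0],
    [[0,0,0],[0,0,0],0]
  ]
}}

```text
clock: 5.45
tool_pos: [0.4904, 0.1682, 0.0721]
eef_rot: [0.555, 0.438, -0.555, 0.438]
contact_force: [-0.5, 0.7, 4.4]
opening: 0.003
```

```bash
python3 f.py
```

```text
t 5.75 p [0.4904 0.1682 0.0721] F [-0.0831  0.0305  4.7041] sd [0.066  0.1368 0.0923] along 0.06998822582518135 across -0.0006742374057266028 z -0.00038468855557335924
```

Call:
{"method": "drive_tool", "body": {
  "deltas": [
    [[0,0,0],[0,0,0.3],0],
    [[0,0,0],[0,0,0.3],0],
    [[0,0,0],[0,0,0.3],0],
    [[0,0,0],[0,0,0.3],0],
    [[0,0,0],[0,0,0.3],0]
  ]
}}

```text
clock: 6.17
tool_pos: [0.487, 0.1537, 0.0721]
eef_rot: [0.555, 0.438, -0.555, 0.438]
contact_force: [0.3, 3.3, 3.9]
opening: 0.005
```

```bash
python3 f.py
```

```text
t 6.4667 p [0.4867 0.1528 0.072 ] F [1.0519 1.6131 5.0956] sd [0.1209 0.4634 0.0772] along 0.05411151280299989 across -0.000596933288545284 z -0.0004611237152330472
```

The force holds at about 5 N. I'll slide on in 4 cm segments.

Call:
{"method": "drive_tool", "body": {
  "deltas": [
    [[0,0,0],[0,0,0.4],0],
    [[0,0,0],[0,0,0.4],0],
    [[0,0,0],[0,0,0.4],0],
    [[0,0,0],[0,0,0.4],0],
    [[0,0,0],[0,0,0.4],0],
    [[0,0,0],[0,0,0.4],0],
    [[0,0,0],[0,0,0.4],0],
    [[0,0,0],[0,0,0.4],0],
    [[0,0,0],[0,0,0.4],0],
    [[0,0,0],[0,0,0.4],0]
  ]
}}

```text
clock: 7.3
tool_pos: [0.4773, 0.1143, 0.072]
eef_rot: [-0.555, -0.438, 0.555, -0.438]
contact_force: [1.1, 3.4, 4.1]
opening: 0.007
```

```bash
python3 f.py
```

```text
t 7.6 p [0.477  0.1132 0.072 ] F [ 0.3659 -0.0775  4.6645] sd [0.3101 0.6102 0.221 ] along 0.013405296309966905 across -0.0007969365547795216 z -0.0005352614436400782
```

Call:
{"method": "drive_tool", "body": {
  "deltas": [
    [[0,0,0],[0,0,0.4],0],
    [[0,0,0],[0,0,0.4],0],
    [[0,0,0],[0,0,0.4],0],
    [[0,0,0],[0,0,0.4],0],
    [[0,0,0],[0,0,0.4],0],
    [[0,0,0],[0,0,0.4],0],
    [[0,0,0],[0,0,0.4],0],
    [[0,0,0],[0,0,0.4],0],
    [[0,0,0],[0,0,0.4],0],
    [[0,0,0],[0,0,0.4],0]
  ]
}}

```text
clock: 8.43
tool_pos: [0.468, 0.0754, 0.072]
eef_rot: [0.555, 0.438, -0.555, 0.438]
contact_force: [0.8, 3.9, 4.6]
opening: 0.005
```

```bash
python3 f.py
```

```text
t 8.7333 p [0.4677 0.0744 0.072 ] F [ 0.6122 -0.1103  4.9192] sd [0.1874 0.5728 0.158 ] along -0.02655534260320693 across -0.00081034156401983 z -0.0005222608606952339
```

Call:
{"method": "drive_tool", "body": {
  "deltas": [
    [[0,0,0],[0,0,0.4],0],
    [[0,0,0],[0,0,0.4],0],
    [[0,0,0],[0,0,0.4],0],
    [[0,0,0],[0,0,0.4],0],
    [[0,0,0],[0,0,0.4],0],
    [[0,0,0],[0,0,0.4],0],
    [[0,0,0],[0,0,0.4],0],
    [[0,0,0],[0,0,0.4],0],
    [[0,0,0],[0,0,0.4],0],
    [[0,0,0],[0,0,0.5],0],
    [[0,0,0],[0,0,0],0],
    [[0,0,0],[0,0,0],0]
  ]
}}

```text
clock: 9.73
tool_pos: [0.4581, 0.0343, 0.072]
eef_rot: [-0.555, -0.437, 0.556, -0.438]
contact_force: [0.6, -1.1, 3.8]
opening: 0.004
```

```bash
python3 f.py
python3 - <<'E'
from h import *
d=r.snapshot("scene");cv2.imwrite("pics/s3.png",cv2.resize(d["color"][90:240,150:350,::-1],None,fx=4,fy=4,interpolation=cv2.INTER_CUBIC))
E
```

```text
t 10.0333 p [0.4581 0.0344 0.072 ] F [ 0.1588 -3.0598  4.5633] sd [0.1812 0.4963 0.1794] along -0.06764927305367341 across -0.0008141956853090875 z -0.0005262138353083201
```

View pics/s3.png

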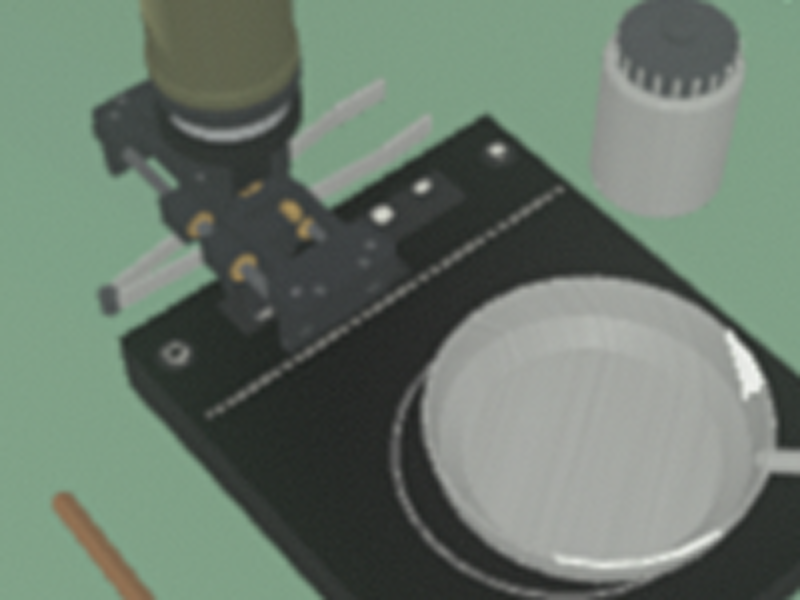

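View 7 shows the fingertips on mark 5, the power key at (175,352) clear of them, and the pan, canister and tongs unmoved. The force is steady at about 4.6 N, so I'm handing in.

Run:
```python
from plant import r
print(r.finish_job(), r.get_state()["contact_force"])
```

```text
the job is handed in; nothing more can be done
the job is handed in; nothing more can be done
```

The job is handed in, with the closed fingertips still resting on the highest mark; the interface gives no verdict.

- **Locating:** I found the row of marks in the top, scene and wrist pictures, which agreed to about 2 mm.
- **Touch and slide:** I closed the gripper and turned the jaws across the row. I touched mark 1 at about 2.5 N, pressed to about 4.7 N, and slid to mark 5 without lifting. The downward force averaged 4.6–5.1 N at the pauses between segments.
- **Last checks:** At about 10 s the tip was about 0.4 mm along the row and 0.8 mm across it from the estimated centre of mark 5. The downward force was 4.6 N. There was also a sideways reading of about 3 N along the row, which I took to be friction left from the slide.
- **Surroundings:** The last picture showed the keys clear of the fingers. The pan, canister and tongs looked unmoved, judged by eye rather than measured. Only the spatula's handle end was in that crop, but the arm never went near it.

No check failed.

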